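# Swap the battery packs of the charger and the LED tester

### The job

The pack in the LED tester is flat and the one in the charger is full: swap the two battery packs, so that the tall one ends fully home in the tester and the low one fully home in the charger, each lying flat on its bay floor with its tongue in the contact slot and its other end behind the lip. You may stand a pack on the bench meanwhile, but do not let one tip over, and leave the bottle, mug, wrench and reel where they are.

Things in the scene. Friction and masses are not known exactly. Their poses are not given: they have to be found in the camera images.
- pack_tall: The tall battery pack, black plastic, body 80 (x) x 44 (y) x 68 mm high, 0.3 kg or so; origin: centre of its underside, z up. From the lower edge of its -x end a contact tongue sticks out: 30 wide, 8 thick, its tip at x = -58 mm, its underside level with the pack's. Starts seated in the charger.
- pack_low: The low battery pack, black plastic, body 80 (x) x 44 (y) x 46 mm high, 0.3 kg or so; origin: centre of its underside, z up. From the lower edge of its -x end a contact tongue sticks out: 30 wide, 8 thick, its tip at x = -58 mm, its underside level with the pack's. Starts seated in the tester.
- water_bottle: Bystander: clear water bottle, 64 mm across, 190 high; origin under its centre.
- mug: Bystander: white mug, 80 mm across, 90 high; origin under its centre.
- wrench: Bystander: wrench lying on the bench on the robot's side of the docks, about 150 mm long along its x; origin under its middle.
- reel: Bystander: empty white wire reel standing flat, 70 mm across, 40 high; origin under its centre.
- charger: The charger: grey plastic case fixed to the bench, 210 (x) x 96 x 25 mm high, an open-topped battery bay on it; origin on the bench under the bay centre, case from x = -93 to 117 mm. Past the lip (x = 75 to 115 mm) it has a panel 9 mm high with a row of vent slots and a small lamp.
- charger_bay (a point): Bay of the charger: origin at the centre of its floor, 25 mm above the bench, where the middle of a seated pack's underside belongs; z up, x from the contact slot (robot side) to the front lip. Side guides 8 mm high, 49.6 apart, run from x = -13 to 37 mm. A tongue fits only under the slot's roof, so a pack goes in and out tilted 10 to 15 degrees, tongue end down, pushing the plunger back.
- charger_slot (a point): Mouth of the charger's contact slot, at floor level (x = -50 mm from the bay centre). The slot runs to -x, 36 mm wide, 13 high; its roof is 60 wide, top 19 above the floor, 40 long. In it a brass spring plunger stands 4.5 mm inside the mouth when free, 8.5 with a pack seated, and bottoms at 14.5 (2 to 8 N).
- charger_lip (a point): Top edge of the charger's front lip, inner face: the lip is 12 mm high above the bay floor, 6 thick, 60 wide; inner face 40.5 mm from the bay centre.
- tester: The LED tester: grey plastic case fixed to the bench, 210 (x) x 96 x 25 mm high, an open-topped battery bay on it; origin on the bench under the bay centre, case from x = -93 to 117 mm. Past the lip (x = 75 to 115 mm) it has a panel 9 mm high with a white meter face and a black knob 8 mm high.
- tester_bay (a point): Bay of the LED tester: origin at the centre of its floor, 25 mm above the bench, where the middle of a seated pack's underside belongs; z up, x from the contact slot (robot side) to the front lip. Side guides 8 mm high, 49.6 apart, run from x = -13 to 37 mm. A tongue fits only under the slot's roof, so a pack goes in and out tilted 10 to 15 degrees, tongue end down, pushing the plunger back.
- tester_slot (a point): Mouth of the LED tester's contact slot, at floor level (x = -50 mm from the bay centre). The slot runs to -x, 36 mm wide, 13 high; its roof is 60 wide, top 19 above the floor, 40 long. In it a brass spring plunger stands 4.5 mm inside the mouth when free, 8.5 with a pack seated, and bottoms at 14.5 (2 to 8 N).
- tester_lip (a point): Top edge of the LED tester's front lip, inner face: the lip is 12 mm high above the bay floor, 6 thick, 60 wide; inner face 40.5 mm from the bay centre.
Not all that is in view belongs to the job. Leave any orange or purple look-alike of the tester alone.

How it is judged (in metres and radians):
At the end, for the whole second after the job is handed in: The tall pack is in the tester and the low pack in the charger, each at rest with its origin within 6 mm of the bay's floor centre, upright within 0.07 rad and in line with the bay within 0.12 rad (distance between pack_tall and tester_bay below 0.006 m and angle between each of pack_tall, pack_low's own z axis and vertical below 0.07 rad and angle between the x axis of pack_tall and the x axis of tester_bay, either way round below 0.12 rad and linear speed of each of pack_tall, pack_low below 0.02 m/s and distance between pack_low and charger_bay below 0.006 m and angle between the x axis of pack_low and the x axis of charger_bay, either way round below 0.12 rad); the robot touches nothing.
It fails at once if a bystander (bottle, mug, wrench or reel) is moved more than 30 mm (distance of any of water_bottle, mug, wrench, reel from where it was at the start of the episode above 0.03 m).
It fails at once if a pack is tipped over (60 degrees) (angle between any of pack_tall, pack_low's own z axis and vertical above 1.05 rad).
It also fails if it takes over 72 s, if anything falls off the work surface, if the arm or the gripper's body presses on something with over 40 N, if the wrist force passes 120 N, or if a joint passes its speed limit or range.

### The arm

A 7-joint arm with a two-finger parallel gripper is mounted at the origin on the work surface. World frame = base frame: x ahead of the robot, y to its left, z up, the work surface at z = 0. Lengths are in mm, angles in rad, forces in N, time in s.
With the tool pointing down it reaches from about 400 to 875 mm from the base axis. Payload 6.5 kg.
Tool frame: the origin (TCP) lies midway between the tips of the shut fingers; the grasp point (between the pads) lies 19 mm behind it (grasp_offset is the z of the grasp point in the tool frame, in mm); z points along the fingers, y is the line along which they close (so a half turn about z gives the same grasp; the last joint's range is limited). The gripper opens to 85 mm and grips with 20 to 120 N. Pads are 22 mm wide; open, the fingers measure 114 mm over their backs; the gripper's body (76 mm by 85 mm) begins 54 mm behind the grasp point. The pads swing forward as they close: fully open they stand 13 mm farther back than shut.
Start: joints at [-1.244, 0.536, -0.004, 1.538, 0.003, 1.067, -0.071], TCP at [248.8, 600.491, 231.29] pointing down, gripper open.
Joint ranges: [-2.7, 2.7], [-0.37, 2.16], [-1.27, 1.26], [0.24, 2.4], [-1.31, 4.45], [0.19, 1.91], [-2.76, 2.76]. Speed limits (rad/s): [2.39, 2.39, 3.14, 3.14, 3.14, 3.14, 3.14].

### API

Orientations are given as a rotation vector (axis times angle).
In Python, from cell import state, snapshot, camera_params, finish_job, grasp_offset gives the robot as it stands.
- The arm moves only by the shell command python3 -m pendant 'ROWS' [FORCE]. ROWS is text: rows parted by semicolons, each of 7 numbers parted by spaces: the shift along the tool's x, y, z each as a share of 0.2 m, from -1 to 1, then the turn, a rotation vector about the tool's x, y, z each as a share of 4 degrees, from -1 to 1, then the opening, from 0 (shut) to 1 (fully open). In form: tx ty tz wx wy wz claw; .... A call has 1 to 20 rows; each row shifts and turns the commanded pose from where the row before left it, along the tool's axes as they then stand; what a row does not reach is not made up. A row lasts 1/12 s, in which the tool goes at most 41.7 mm and 7.16 degrees, less where a joint would pass 70% of its speed; a pose out of reach is approached as far as the arm can. A call with a number of a shift or a turn outside -1 to 1 is refused whole. A call with a gripper value outside its range is refused whole. The fingers move at their own pace and stop on an object; FORCE is the grip in N (left out, the last holds). Time passes only in rows, so rows that do not move let the fingers close. It gives the time, the measured TCP pose, the force, the opening and the grip force at its end, in the units of the state.
- state(): the state, without advancing time (a new reading comes with each control period).
- snapshot(name): name is "scene" or "side" or "wrist"; returns the picture (480x640x3 uint8, red, green, blue); there is no depth.
- camera_params(name): a dict with "fx", "fy", "cx", "cy" (pixels), "xyz" and "attitude" of the camera in the world; the wrist camera has in their place "hand_eye" (4x4, takes a point from camera to tool coordinates, whose origin is the TCP and whose axes are the flange's). Camera axes: x right, y up, looking along -z (the intrinsics and any distortion apply to the point x, -y, -z); pixel columns grow to the right and rows downward; lengths in mm; the calibration is good to about 2 mm. A picture is of the moment at which its call begins: read the wrist's pose just before it. camera_params takes no time and is no camera call.
- finish_job(): hands the job in; it is judged then, once.
The state is a dict: "time_s": time; "joint_positions": joint angles; "joint_vel": joint speeds; "joint_torque": joint torques, N m; "ee_pos": TCP position; "tool_rot": TCP orientation; "ft_force": force on the tool from outside, world axes, zero at the start; "moment": the same for the moment, N m; "width": finger opening in mm; "gripper_force": force on a finger pad.
Only numpy, scipy, OpenCV 4.12 (cv2) and the standard library are available. Lean on these libraries where they do the work, as an engineer would, in place of code of your own. Each camera call takes 0.05 s, during which the arm holds its last target. There are 200 camera calls.

## Working session

There is one attempt and no reset: what is moved stays moved. The work goes in short steps, Python scripts to look and compute and a shell command to move; the robot and the scene stay as the last step left them, time stands still between calls to the robot, and variables do not carry over. Pictures are saved under pics/ and viewed, at most 10 in all, crops included, and the job is handed in when it is done.

```bash
mkdir -p pics; ls; python3 - <<'E'
from cell import *
import cv2,numpy as np
print(state(),grasp_offset)
for n in("scene","side","wrist"):
    print(n,camera_params(n)); cv2.imwrite(f"pics/{n}0.png",snapshot(n)[:,:,::-1])
E
```

```text
pics
{'time_s': 0.0, 'joint_positions': array([-1.24419975,  0.5371643 , -0.0044521 ,  1.5388529 ,  0.00259001,
        1.06728865, -0.07122888]), 'joint_vel': array([ 9.24597140e-04,  6.98565949e-04,  2.04156689e-03, -1.25768695e-03,
       -1.95504809e-03, -7.44542151e-05,  9.91188927e-05]), 'joint_torque': array([ 2.09383338e-04, -5.83396912e+01,  1.04885079e+00, -2.59101927e+01,
        1.23410654e-02,  9.43850755e-03, -1.31406318e-05]), 'ee_pos': array([248.5716732 , 599.92329829, 230.42204526]), 'tool_rot': array([-6.12923782e-01, -3.08099169e+00,  2.65852786e-03]), 'ft_force': array([ 0.37358052, -0.43374304,  1.19052834]), 'moment': array([ 0.02014225, -0.02028559, -0.01457686]), 'gripper_force': 0.0, 'width': 85.90492773775966} -18.700000000000003
scene {'fx': 541.7284866225046, 'fy': 541.7284866225046, 'cx': 328.3451048115532, 'cy': 239.937996550261, 'xyz': array([1113.0039573 , -595.91771059,  987.0497126 ]), 'attitude': array([0.68901684, 0.30042566, 0.81596344])}
side {'fx': 485.8153097989603, 'fy': 485.8153097989603, 'cx': 323.7157663501542, 'cy': 233.9617985487664, 'xyz': array([  363.41319858, -1119.16400263,   797.17723055]), 'attitude': array([ 0.97116941, -0.05680227, -0.12227227])}
wrist {'fx': 345.94272438369546, 'fy': 345.94272438369546, 'cx': 322.37266948341477, 'cy': 243.8874711930213, 'hand_eye': array([[-1.58278434e-04,  9.64688230e-01,  2.63394371e-01,
         6.71895194e+01],
       [ 9.99999984e-01,  1.29630418e-04,  1.26143520e-04,
         2.99545084e-01],
       [ 8.75452466e-05,  2.63394386e-01, -9.64688234e-01,
        -1.42370153e+02],
       [ 0.00000000e+00,  0.00000000e+00,  0.00000000e+00,
         1.00000000e+00]])}
```

View pics/scene0.png

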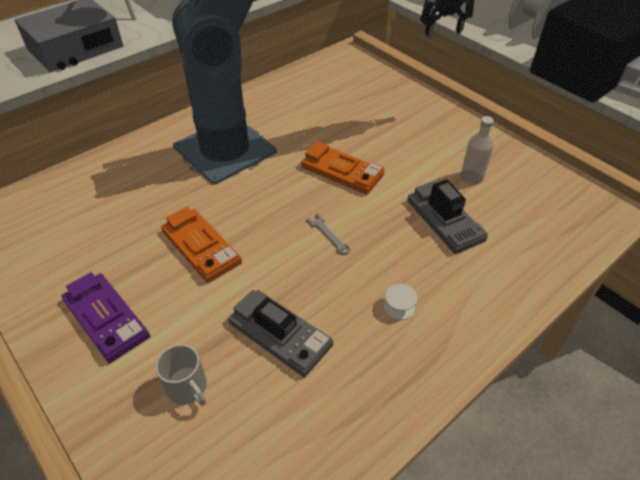

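View pics/side0.png

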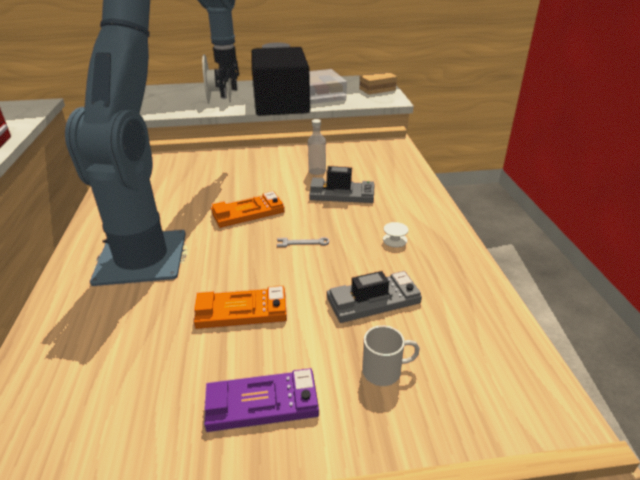

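```bash
cat > h.py <<'E'
import numpy as np,cv2
from scipy.spatial.transform import Rotation as Ro
from cell import *
def cam(n,s=None):
    c=camera_params(n); 
    if n!="wrist": return c,Ro.from_rotvec(c["attitude"]).as_matrix(),np.array(c["xyz"])
    s=s or state(); R=Ro.from_rotvec(s["tool_rot"]).as_matrix(); H=c["hand_eye"]
    return c,R@H[:3,:3],R@H[:3,3]+s["ee_pos"]
def cast(C,uv,z):
    c,R,o=C; d=R@np.array([(uv[0]-c["cx"])/c["fx"],-(uv[1]-c["cy"])/c["fy"],-1]); return o+d*(z-o[2])/d[2]
def proj(C,p):
    c,R,o=C; q=R.T@(np.asarray(p)-o); return np.array([c["cx"]-c["fx"]*q[0]/q[2],c["cy"]+c["fy"]*q[1]/q[2]])
def target(b,tilt=0):
    "tool rotation: tool x=-bay x, down; b bay yaw rad; tilt deg, robot end down"
    return Ro.from_euler('z',b)*Ro.from_euler('y',-tilt,degrees=True)*Ro.from_matrix(np.diag([-1.,1,-1]))
def plan(p,R,n,s=None):
    "shift (tool axes now, shares) and turn (shares) totals and per row"
    s=s or state(); R0=Ro.from_rotvec(s["tool_rot"]); w=np.degrees((R0.inv()*R).as_rotvec())/4
    P=s["ee_pos"]; print("t",round(s["time_s"],2),"tot shift",(R0.inv().apply(p-P)/200).round(3),"turn",w.round(2))
    Rk=R0
    for k in range(n):
        d=Rk.inv().apply((np.asarray(p)-P)/n)/200
        print(*d.round(3),*(w/n).round(2),end=" ;\n"); Rk=Rk*Ro.from_rotvec(np.radians(4*w/n))
E
python3 - <<'E'
from h import *
S=cam("scene");D=cam("side")
for nm,L in dict(ch=[(408,205),(434,183),(486,233),(458,247)],te=[(229,318),(250,293),(332,340),(306,371)],wr=[(313,217),(347,250)],mug=[(182,385)],bot=[(475,178)],reel=[(400,312)]).items():
    print(nm,[cast(S,u,25 if nm in("ch","te") else 0)[:2].round(0).tolist() for u in L])
for nm,L in dict(ch=[(310,190),(375,185)],te=[(327,292),(420,285)]).items():
    print(nm,[cast(D,u,25)[:2].round(0).tolist() for u in L])
E
```

```text
ch [[515.0, 211.0], [503.0, 324.0], [705.0, 284.0], [689.0, 197.0]]
te [[502.0, -325.0], [478.0, -253.0], [684.0, -196.0], [703.0, -281.0]]
wr [[372.0, 16.0], [510.0, 7.0]]
mug [[556.0, -476.0]]
bot [[547.0, 448.0]]
reel [[718.0, -26.0]]
ch [[493.0, 262.0], [709.0, 265.0]]
te [[480.0, -242.0], [709.0, -248.0]]
```

```bash
python3 - <<'E'
from h import *
plan(np.array([575,254,240]),target(np.radians(-8)),14)
E
```

```text
t 0.15 tot shift [-2.17  -0.974 -0.045] turn [-0.02 -0.   -3.63]
-0.155 -0.07 -0.003 -0.0 -0.0 -0.26 ;
-0.154 -0.072 -0.003 -0.0 -0.0 -0.26 ;
-0.152 -0.075 -0.003 -0.0 -0.0 -0.26 ;
-0.151 -0.078 -0.003 -0.0 -0.0 -0.26 ;
-0.15 -0.081 -0.003 -0.0 -0.0 -0.26 ;
-0.148 -0.083 -0.003 -0.0 -0.0 -0.26 ;
-0.147 -0.086 -0.003 -0.0 -0.0 -0.26 ;
-0.145 -0.089 -0.003 -0.0 -0.0 -0.26 ;
-0.143 -0.091 -0.003 -0.0 -0.0 -0.26 ;
-0.142 -0.094 -0.003 -0.0 -0.0 -0.26 ;
-0.14 -0.096 -0.003 -0.0 -0.0 -0.26 ;
-0.138 -0.099 -0.003 -0.0 -0.0 -0.26 ;
-0.136 -0.101 -0.003 -0.0 -0.0 -0.26 ;
-0.135 -0.104 -0.003 -0.0 -0.0 -0.26 ;
```

```bash
python3 -m pendant '-0.15 -0.07 0 0 0 -0.26 1;-0.15 -0.07 0 0 0 -0.26 1;-0.15 -0.075 -0.006 0 0 -0.26 1;-0.15 -0.078 -0.006 0 0 -0.26 1;-0.15 -0.08 -0.006 0 0 -0.26 1;-0.15 -0.083 -0.006 0 0 -0.26 1;-0.15 -0.086 -0.006 0 0 -0.26 1;-0.145 -0.09 -0.006 0 0 -0.26 1;-0.143 -0.09 -0.003 0 0 -0.26 1;-0.142 -0.094 0 0 0 -0.26 1;-0.14 -0.096 0 0 0 -0.26 1;-0.138 -0.1 0 0 0 -0.26 1;-0.136 -0.1 0 0 0 -0.26 1;-0.135 -0.1 0 0 0 -0.26 1;0 0 0 0 0 0 1;0 0 0 0 0 0 1;0 0 0 0 0 0 1'
python3 - <<'E'
from h import *
s=state(); np.save("ch.npy",s,allow_pickle=True); cv2.imwrite("pics/wch.png",snapshot("wrist")[:,:,::-1])
E
```

```text
time_s: 1.57
ee_pos: [573.9, 256.9, 238.7]
tool_rot: [-0.217, -3.133, -0.0]
ft_force: [-0.8, 1.7, -1.0]
width: 85.7
gripper_force: 0.0
```

View pics/wch.png

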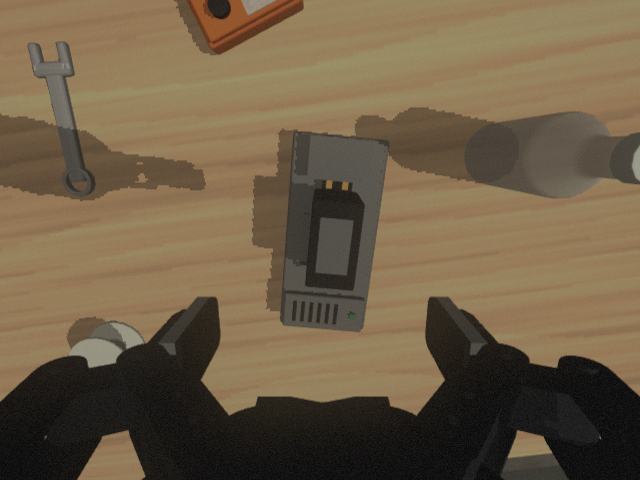

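```bash
python3 - <<'E'
from h import *
plan(np.array([565,-265,240]),target(np.radians(13)),16)
E
```

```text
t 1.62 tot shift [-0.315 -2.595 -0.008] turn [ 0.01 -0.01 -5.21]
-0.02 -0.162 -0.0 0.0 -0.0 -0.33 ;
-0.016 -0.163 -0.0 0.0 -0.0 -0.33 ;
-0.012 -0.163 -0.0 0.0 -0.0 -0.33 ;
-0.009 -0.163 -0.0 0.0 -0.0 -0.33 ;
-0.005 -0.163 -0.0 0.0 -0.0 -0.33 ;
-0.001 -0.163 -0.0 0.0 -0.0 -0.33 ;
0.003 -0.163 -0.0 0.0 -0.0 -0.33 ;
0.006 -0.163 -0.0 0.0 -0.0 -0.33 ;
0.01 -0.163 -0.0 0.0 -0.0 -0.33 ;
0.014 -0.163 -0.0 0.0 -0.0 -0.33 ;
0.017 -0.162 -0.0 0.0 -0.0 -0.33 ;
0.021 -0.162 -0.0 0.0 -0.0 -0.33 ;
0.025 -0.161 -0.0 0.0 -0.0 -0.33 ;
0.028 -0.161 -0.0 0.0 -0.0 -0.33 ;
0.032 -0.16 -0.0 0.0 -0.0 -0.33 ;
0.036 -0.159 -0.0 0.0 -0.0 -0.33 ;
```

```bash
python3 -m pendant '-0.02 -0.163 0 0 0 -0.33 1;-0.016 -0.163 0 0 0 -0.33 1;-0.012 -0.163 0 0 0 -0.33 1;-0.01 -0.163 0 0 0 -0.33 1;-0.005 -0.163 0 0 0 -0.33 1;0 -0.163 0 0 0 -0.33 1;0.003 -0.163 0 0 0 -0.33 1;0.006 -0.163 0 0 0 -0.33 1;0.01 -0.163 0 0 0 -0.33 1;0.014 -0.163 0 0 0 -0.33 1;0.017 -0.162 0 0 0 -0.33 1;0.02 -0.162 0 0 0 -0.33 1;0.025 -0.16 0 0 0 -0.33 1;0.03 -0.16 0 0 0 -0.33 1;0.03 -0.16 0 0 0 -0.33 1;0.036 -0.16 0 0 0 -0.33 1;0 0 0 0 0 0 1;0 0 0 0 0 0 1;0 0 0 0 0 0 1'
python3 - <<'E'
from h import *
s=state(); np.save("te.npy",s,allow_pickle=True); im=snapshot("wrist")[:,:,::-1]; cv2.imwrite("pics/wte.png",im)
a=cv2.imread("pics/wch.png")[120:340,260:400]; b=im[110:330,240:400]
m=np.clip(np.hstack([a,b]).astype(float)*1.8,0,255).astype(np.uint8)
cv2.imwrite("pics/zoom.png",cv2.resize(m,None,fx=2.6,fy=2.6,interpolation=cv2.INTER_CUBIC)); cv2.imwrite("pics/wte_.png",im)
E
```

```text
time_s: 3.2
ee_pos: [567.0, -263.7, 238.9]
tool_rot: [-0.364, 3.12, 0.002]
ft_force: [-0.2, 0.9, -0.5]
width: 85.2
gripper_force: 0.0
```

View pics/zoom.png

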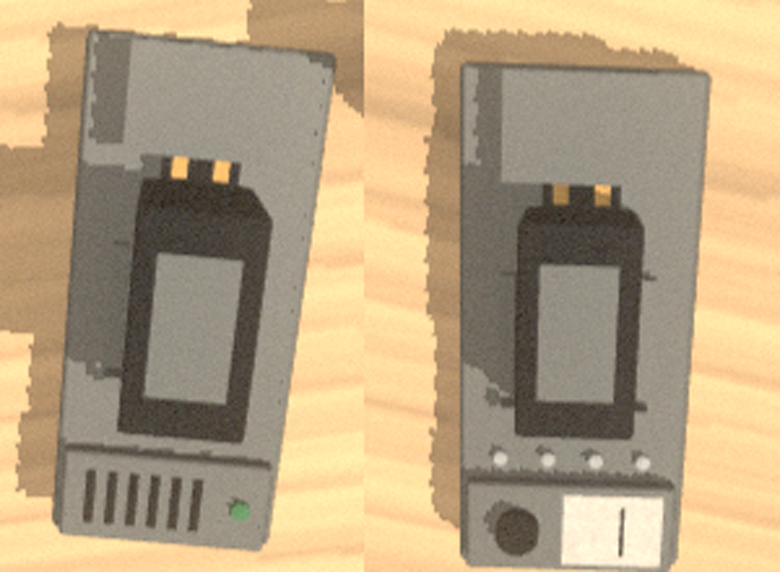

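```bash
python3 - <<'E'
from h import *
def go(nm,f,ox,oy,sx,case,fc,pk,zt,mouth):
    s=np.load(f,allow_pickle=True).item(); C=cam("wrist",s)
    px=lambda u:((u[0]-sx)/2.6+ox,u[1]/2.6+oy)
    c=lambda L,z:np.array([cast(C,px(u),z)[:2] for u in L])
    A=c(case,25);B=c(fc,34);P=c(pk,zt);M=c(mouth,44)
    an=lambda v:np.degrees(np.arctan2(v[1],v[0]))
    print(nm,"yaw case L,R",an(B[0]-A[0]),an(B[1]-A[1]),"ends",an(A[0]-A[1])-90,an(B[0]-B[1])-90,"pack L,R,front",an(P[0]-P[3]),an(P[1]-P[2]),an(P[0]-P[1])-90)
    print(" widths",np.linalg.norm(A[0]-A[1]),np.linalg.norm(B[0]-B[1]),"packw",np.linalg.norm(P[0]-P[1]))
    for y in (an(B[0]-A[0]+B[1]-A[1]),an(P[0]-P[3]+P[1]-P[2])):
        e=np.array([np.cos(np.radians(y)),np.sin(np.radians(y))])
        print(" yaw",y,"bay from rear",A.mean(0)+93*e,"front",B.mean(0)-117*e,"pack",P[:2].mean(0)-40*e,"mouth",M.mean(0)+50*e)
go("ch","ch.npy",260,120,0,[(88,30),(335,55)],[(57,530),(263,548)],[(118,431),(242,441),(271,222),(137,210)],93,[(162,157),(240,162)])
go("te","te.npy",240,110,364,[(462,63),(710,73)],[(463,563),(674,570)],[(515,435),(634,438),(643,225),(518,225)],71,[(543,184),(621,186)])
E
```

```text
ch yaw case L,R -12.701383713883361 -14.227249255720109 ends -193.4667306485398 -193.49755125331018 pack L,R,front -13.270700543291001 -13.6566443289487 -192.9040469560195
 widths 94.02411886732753 88.58222227054303 packw 42.8136635518385
 yaw -13.46440502081441 bay from rear [588.22055589 265.50102394] front [582.70641131 266.82123036] pack [587.56716052 265.68110204] mouth [587.44407514 265.28831357]
 yaw -13.463504227079664 bay from rear [588.22089632 265.50244589] front [582.70598303 266.81944146] pack [587.5670141  265.68049045] mouth [587.44425817 265.28907806]
te yaw case L,R 11.761066659636299 10.804661871271021 ends -168.92076569687742 -168.87738916014808 pack L,R,front 11.452899338395332 11.94852639921184 -168.29062972537002
 widths 93.92517999717386 90.50947207091818 packw 43.74458993804236
 yaw 11.282958526368883 bay from rear [ 580.01207006 -259.93709537] front [ 574.72359532 -260.99220125] pack [ 578.0797276 -260.194723 ] mouth [ 579.15720768 -260.28727236]
 yaw 11.702584412720261 bay from rear [ 579.87636141 -259.26963503] front [ 574.89432556 -261.83190942] pack [ 578.13809691 -260.48180272] mouth [ 579.08424604 -259.92842271]
```

```bash
cat >> h.py <<'E'
CH=(np.array([587.6,265.5,25]),np.radians(-13.4)); TE=(np.array([579.,-260.2,25]),np.radians(11.4))
def at(B,x,y,z): 
    c,s=np.cos(B[1]),np.sin(B[1]); return B[0]+[c*x-s*y,s*x+c*y,z]
def tellin(B):
    s=state(); c,n=np.cos(B[1]),np.sin(B[1]); d=s["ee_pos"]-B[0]
    print("t",round(s["time_s"],2),"TCP in bay",np.round([c*d[0]+n*d[1],-n*d[0]+c*d[1],d[2]],1),"F",(Ro.from_euler('z',-B[1]).apply(s["ft_force"])).round(1),"w",round(s["width"],1))
    e=(target(B[1]).inv()*Ro.from_rotvec(s["tool_rot"])).as_rotvec(); print("rot err deg (tool axes)",np.degrees(e).round(2))
E
python3 - <<'E'
from h import *
plan(at(TE,0,0,60),target(TE[1]),1); tellin(TE)
E
```

```text
t 3.25 tot shift [-0.061 -0.     0.77 ] turn [0.02 0.01 0.49]
-0.061 -0.0 0.77 0.02 0.01 0.49 ;
t 3.25 TCP in bay [-12.2  -0.6 214. ] F [-0.3 -0.4 -0.5] w 85.3
rot err deg (tool axes) [-0.08 -0.03 -1.95]
```

```bash
python3 -m pendant '-0.02 0 0.1 0 0 0.16 1;-0.02 0 0.15 0 0 0.16 1;-0.02 0 0.15 0 0 0.17 1;0 0 0.15 0 0 0 1;0 0 0.15 0 0 0 1;0 0 0.1 0 0 0 1;0 0 0.08 0 0 0 1;0 0 0.06 0 0 0 1;0 0 0 0 0 0 1;0 0 0 0 0 0 1'
python3 - <<'E'
from h import *
tellin(TE)
E
```

```text
time_s: 4.08
ee_pos: [578.6, -261.9, 51.1]
tool_rot: [0.309, -3.126, -0.001]
ft_force: [0.9, -0.5, 0.4]
width: 85.4
gripper_force: 0.0
t 4.08 TCP in bay [-0.8 -1.6 26.1] F [ 0.8 -0.7  0.4] w 85.4
rot err deg (tool axes) [-0.04  0.01  0.09]
```

```bash
python3 -m pendant '0 0.008 0.045 0 0 0 1;-0.003 0 0.045 0 0 0 1;0 0 0 0 0 0 1;0 0 0 0 0 0 0;0 0 0 0 0 0 0;0 0 0 0 0 0 0;0 0 0 0 0 0 0;0 0 0 0 0 0 0;0 0 0 0 0 0 0' 80
python3 - <<'E'
from h import *
tellin(TE); print(state()["gripper_force"])
E
```

```text
time_s: 4.83
ee_pos: [578.7, -261.7, 33.8]
tool_rot: [-0.307, 3.126, -0.0]
ft_force: [-2.2, 1.5, 6.0]
width: 43.2
gripper_force: 83.1
t 4.83 TCP in bay [-0.6 -1.4  8.8] F [-1.8  1.9  6. ] w 43.2
rot err deg (tool axes) [ 0.02 -0.03  0.19]
83.08265805244446
```

```bash
python3 -m pendant '0.005 0 0 0 0 0 0;0.003 0 -0.01 0 -0.5 0 0;0.003 0 -0.01 0 -0.5 0 0;0.003 0 -0.01 0 -0.5 0 0;0.002 0 -0.01 0 -0.5 0 0;0.002 0 -0.01 0 -0.5 0 0;0.001 0 -0.01 0 -0.5 0 0;0 0 0 0 0 0 0;0 0 0 0 0 0 0'
python3 - <<'E'
from h import *
tellin(TE); print(state()["gripper_force"])
E
```

```text
time_s: 5.58
ee_pos: [574.9, -262.8, 45.4]
tool_rot: [-0.286, 2.917, 0.029]
ft_force: [5.6, -0.2, -1.7]
width: 43.0
gripper_force: 82.5
t 5.58 TCP in bay [-4.5 -1.7 20.4] F [ 5.4 -1.3 -1.7] w 43.0
rot err deg (tool axes) [  0.07 -12.11   0.21]
82.52473711967468
```

```bash
python3 -m pendant '-0.017 0 0.003 0 0 0 0;-0.017 0 0.003 0 0 0 0;-0.018 0 0.003 0 0 0 0;-0.018 0 0.002 0 0 0 0;-0.01 0 -0.03 0 0 0 0;-0.02 0 -0.08 0 0 0 0;-0.02 0 -0.1 0 0 0 0;-0.02 0 -0.12 0 0 0 0;0 0 -0.1 0 0.5 0 0;0 0 0 0 0.5 0 0;0 0 0 0 0.5 0 0;0 0 0 0 0.5 0 0;0 0 0 0 0.5 0 0;0 0 0 0 0.5 0 0;0 0 0 0 0 0 0'
python3 - <<'E'
from h import *
tellin(TE); print(state()["gripper_force"]); plan(np.array([600,-110,40]),target(0),8)
E
```

```text
time_s: 6.83
ee_pos: [584.8, -258.7, 132.4]
tool_rot: [0.311, -3.125, -0.001]
ft_force: [0.7, 0.8, -2.7]
width: 43.1
gripper_force: 82.4
t 6.83 TCP in bay [  6.    0.3 107.4] F [ 0.8  0.6 -2.7] w 43.1
rot err deg (tool axes) [-0.04  0.04  0.04]
82.36610412597656
t 6.83 tot shift [-0.221  0.714  0.462] turn [ 0.01 -0.01  2.84]
-0.028 0.089 0.058 0.0 -0.0 0.36 ;
-0.025 0.09 0.058 0.0 -0.0 0.36 ;
-0.023 0.091 0.058 0.0 -0.0 0.36 ;
-0.021 0.091 0.058 0.0 -0.0 0.36 ;
-0.019 0.092 0.058 0.0 -0.0 0.36 ;
-0.016 0.092 0.058 0.0 -0.0 0.36 ;
-0.014 0.092 0.058 0.0 -0.0 0.36 ;
-0.012 0.093 0.058 0.0 -0.0 0.36 ;
```

```bash
python3 -m pendant '-0.028 0.09 0 0 0 0.36 0;-0.025 0.09 0 0 0 0.36 0;-0.023 0.09 0.02 0 0 0.36 0;-0.02 0.09 0.06 0 0 0.36 0;-0.02 0.09 0.09 0 0 0.36 0;-0.016 0.09 0.09 0 0 0.36 0;-0.014 0.092 0.09 0 0 0.36 0;-0.012 0.093 0.06 0 0 0.36 0;0 0 0.05 0 0 0 0;0 0 0.02 0 0 0 0;0 0 0 0 0 0 0;0 0 0 0 0 0 0'
python3 - <<'E'
from h import *
W=(np.array([600,-110,0]),0.); tellin(W)
E
```

```text
time_s: 7.83
ee_pos: [599.3, -114.5, 37.0]
tool_rot: [0.011, 3.141, -0.001]
ft_force: [0.8, -1.2, -3.1]
width: 43.0
gripper_force: 82.5
t 7.83 TCP in bay [-0.7 -4.5 37. ] F [ 0.8 -1.2 -3.1] w 43.0
rot err deg (tool axes) [ 0.05 -0.03  0.39]
```

```bash
python3 -m pendant '0 0 0.06 0 0 0 0;0 0 0.05 0 0 0 0;0 0 0.02 0 0 0 0;0 0 0.005 0 0 0 0;0 0 0.004 0 0 0 0;0 0 0 0 0 0 0;0 0 0 0 0 0 0'
python3 - <<'E'
from h import *
W=(np.array([600,-110,0]),0.); tellin(W)
E
```

```text
time_s: 8.42
ee_pos: [599.5, -112.8, 8.8]
tool_rot: [0.009, 3.141, -0.0]
ft_force: [-0.8, 0.5, -2.9]
width: 43.3
gripper_force: 82.8
t 8.42 TCP in bay [-0.5 -2.8  8.8] F [-0.8  0.5 -2.9] w 43.3
rot err deg (tool axes) [ 0.   -0.03  0.31]
```

```bash
python3 -m pendant '0 0 0.003 0 0 0 0;0 0 0.003 0 0 0 0;0 0 0 0 0 0 0;0 0 0 0 0 0 0'
python3 - <<'E'
from h import *
W=(np.array([600,-110,0]),0.); 
for i in range(4): tellin(W); snapshot("side")
E
```

```text
time_s: 8.75
ee_pos: [599.6, -112.8, 8.7]
tool_rot: [0.008, 3.141, 0.0]
ft_force: [-4.3, -0.4, 9.7]
width: 42.9
gripper_force: 84.2
t 8.75 TCP in bay [-0.4 -2.8  8.7] F [-4.3 -0.4  9.7] w 42.9
rot err deg (tool axes) [-0.   -0.02  0.3 ]
t 8.8 TCP in bay [-0.4 -2.8  8.7] F [-2.7  1.7  8.9] w 43.2
rot err deg (tool axes) [-0.01 -0.02  0.3 ]
t 8.85 TCP in bay [-0.4 -2.8  8.8] F [-3.4  1.1  8.9] w 42.7
rot err deg (tool axes) [-0.01 -0.02  0.31]
t 8.9 TCP in bay [-0.5 -2.8  8.7] F [-3.5  0.3  8.7] w 42.8
rot err deg (tool axes) [-0.01 -0.02  0.3 ]
```

```bash
python3 -m pendant '0 0 0 0 0 0 1;0 0 0 0 0 0 1;0 0 0 0 0 0 1;0 0 0 0 0 0 1;0 0 -0.05 0 0 0 1;0 0 -0.12 0 0 0 1;0 -0.05 -0.18 0 0 -0.3 1;0 -0.1 -0.18 0 0 -0.36 1;0.02 -0.14 -0.18 0 0 -0.36 1;0.02 -0.16 -0.18 0 0 -0.36 1;0.02 -0.16 -0.18 0 0 -0.36 1;0.02 -0.15 -0.08 0 0 -0.36 1;0 0 0 0 0 -0.36 1;0 0 0 0 0 -0.36 1;0 0 0 0 0 0 1;0 0 0 0 0 0 1;0 0 0 0 0 0 1'
python3 - <<'E'
from h import *
s=state(); np.save("te2.npy",s,allow_pickle=True); im=snapshot("wrist")[:,:,::-1]; tellin(TE)
C=cam("wrist",s); c=proj(C,at(TE,0,0,0)).astype(int); print(c, s)
b=im[max(c[1]-120,0):c[1]+120,max(c[0]-130,0):c[0]+130]; print(max(c[1]-120,0),max(c[0]-130,0))
cv2.imwrite("pics/z2.png",cv2.resize(np.clip(b*1.8,0,255).astype(np.uint8),None,fx=2.5,fy=2.5,interpolation=cv2.INTER_CUBIC))
E
```

```text
time_s: 10.37
ee_pos: [593.8, -252.3, 223.6]
tool_rot: [0.303, -3.126, -0.002]
ft_force: [0.3, 0.2, -0.2]
width: 85.6
gripper_force: 0.0
t 10.42 TCP in bay [ 16.1   4.5 198.7] F [ 0.4  0.4 -1.4] w 85.2
rot err deg (tool axes) [-0.07  0.06  0.33]
[316 202] {'time_s': 10.3667, 'joint_positions': array([ 0.25675657,  0.53742746,  0.10940281,  1.5626112 , -0.06543336,
        1.04696128,  2.1477456 ]), 'joint_vel': array([ 0.00160457, -0.00074706,  0.00545531, -0.00495214,  0.00156187,
       -0.0006018 ,  0.00290022]), 'joint_torque': array([ 4.32630647e-01, -5.79532206e+01,  2.94412404e+00, -2.56611460e+01,
        2.62210675e-02,  8.57365754e-03,  3.46458830e-03]), 'ee_pos': array([ 593.84449782, -252.30472715,  223.57842246]), 'tool_rot': array([ 3.02946993e-01, -3.12559720e+00, -2.27863038e-03]), 'ft_force': array([ 0.27911443,  0.21294987, -0.16586552]), 'moment': array([-0.02099024, -0.00563174,  0.04700992]), 'gripper_force': 0.0, 'width': 85.61718375923212}
82 186
```

View pics/z2.png

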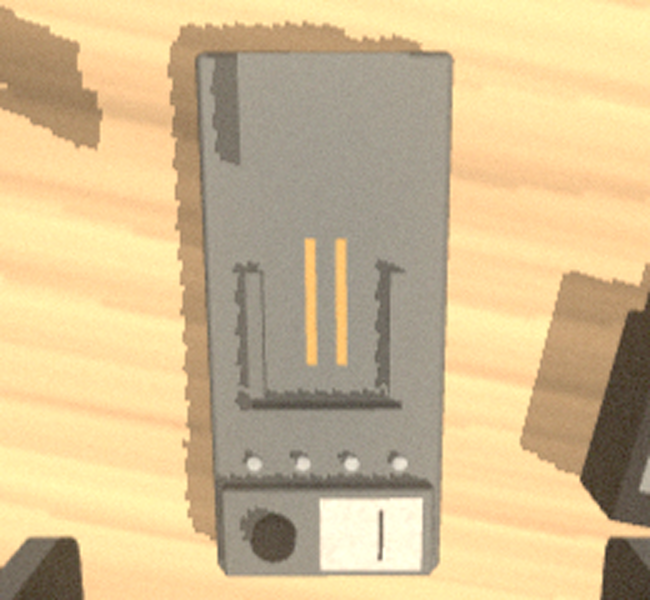

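```bash
python3 - <<'E'
from h import *
s=np.load("te2.npy",allow_pickle=True).item(); C=cam("wrist",s)
c,n=np.cos(TE[1]),np.sin(TE[1])
for nm,u,z in [("s",(310,238),25),("s",(341,238),25),("s",(312,364),25),("s",(342,364),25),("rearL",(196,53),25),("rearR",(453,53),25),("gL",(245,270),33),("gR",(391,270),33),("gLb",(265,390),25),("lipL",(250,400),37),("lipR",(401,404),37),("fL",(222,575),34),("fR",(437,575),34)]:
    d=cast(C,(u[0]/2.5+186,u[1]/2.5+82),z)-TE[0]; print(nm,np.round([c*d[0]+n*d[1],-n*d[0]+c*d[1]],1))
plan(np.array([575,0,230]),target(TE[1]/2+CH[1]/2),1,); plan(at(CH,0,0,100),target(CH[1]),16)
E
```

```text
s [-25.1  -6.1]
s [-25.1   5.9]
s [24.9 -6. ]
s [25.   6.1]
rearL [-92.4 -47. ]
rearR [-91.8  47.6]
gL [-13.8 -30.9]
gR [-13.5  25. ]
gLb [ 35.6 -25.3]
lipL [ 36.6 -30.3]
lipR [38.6 29.2]
fL [113.4 -44.9]
fR [114.   45.5]
t 10.42 tot shift [-0.15   1.258 -0.03 ] turn [ 0.02 -0.02  3.02]
-0.15 1.258 -0.03 0.02 -0.02 3.02 ;
t 10.42 tot shift [-0.467  2.548  0.496] turn [ 0.01 -0.02  6.12]
-0.029 0.159 0.031 0.0 -0.0 0.38 ;
-0.025 0.16 0.031 0.0 -0.0 0.38 ;
-0.021 0.161 0.031 0.0 -0.0 0.38 ;
-0.016 0.161 0.031 0.0 -0.0 0.38 ;
-0.012 0.161 0.031 0.0 -0.0 0.38 ;
-0.008 0.162 0.031 0.0 -0.0 0.38 ;
-0.003 0.162 0.031 0.0 -0.0 0.38 ;
0.001 0.162 0.031 0.0 -0.0 0.38 ;
0.005 0.162 0.031 0.0 -0.0 0.38 ;
0.01 0.162 0.031 0.0 -0.0 0.38 ;
0.014 0.161 0.031 0.0 -0.0 0.38 ;
0.018 0.161 0.031 0.0 -0.0 0.38 ;
0.022 0.16 0.031 0.0 -0.0 0.38 ;
0.027 0.16 0.031 0.0 -0.0 0.38 ;
0.031 0.159 0.031 0.0 -0.0 0.38 ;
0.035 0.158 0.031 0.0 -0.0 0.38 ;
```

```bash
python3 -m pendant '-0.03 0.16 0 0 0 0.38 1;-0.025 0.16 0 0 0 0.38 1;-0.02 0.16 0 0 0 0.38 1;-0.016 0.16 0 0 0 0.38 1;-0.012 0.16 0 0 0 0.38 1;-0.008 0.162 0 0 0 0.38 1;-0.003 0.162 0.03 0 0 0.38 1;0 0.162 0.04 0 0 0.38 1;0.005 0.162 0.04 0 0 0.38 1;0.01 0.162 0.04 0 0 0.38 1;0.014 0.161 0.05 0 0 0.38 1;0.018 0.161 0.05 0 0 0.38 1;0.022 0.16 0.05 0 0 0.38 1;0.027 0.16 0.06 0 0 0.38 1;0.03 0.16 0.06 0 0 0.38 1;0.035 0.158 0.06 0 0 0.38 1;0 0 0 0 0 0 1;0 0 0 0 0 0 1;0 0 0 0 0 0 1;0 0 0 0 0 0 1'
python3 - <<'E'
from h import *
tellin(CH)
E
```

```text
time_s: 12.08
ee_pos: [588.8, 262.2, 128.7]
tool_rot: [0.367, 3.119, -0.002]
ft_force: [0.4, -1.2, 0.7]
width: 85.4
gripper_force: 0.0
t 12.08 TCP in bay [  1.9  -2.9 103.7] F [ 0.6 -1.   0.7] w 85.4
rot err deg (tool axes) [ 0.05 -0.04  0.03]
```

```bash
python3 -m pendant '0.01 0.014 0.06 0 0 0 1;0 0 0.1 0 0 0 1;0 0 0.1 0 0 0 1;0 0 0.08 0 0 0 1;0 0 0.05 0 0 0 1;0 0 0.028 0 0 0 1;0 0 0 0 0 0 1;0 0 0 0 0 0 1;0 0 0 0 0 0 1'
python3 - <<'E'
from h import *
tellin(CH)
E
```

```text
time_s: 12.83
ee_pos: [587.9, 267.2, 45.9]
tool_rot: [0.365, 3.119, 0.002]
ft_force: [-0.1, 0.3, 1.1]
width: 85.6
gripper_force: 0.0
t 12.83 TCP in bay [-0.1  1.7 20.9] F [-0.1  0.2  1.1] w 85.6
rot err deg (tool axes) [-0.07 -0.08 -0.04]
```

```bash
python3 -m pendant '0 -0.008 0 0 0 0 1;0 0 0 0 0 0 1;0 0 0 0 0 0 0;0 0 0 0 0 0 0;0 0 0 0 0 0 0;0 0 0 0 0 0 0;0 0 0 0 0 0 0;0 0 0 0 0 0 0;0 0 0 0 0 0 0' 80
python3 - <<'E'
from h import *
tellin(CH)
E
```

```text
time_s: 13.58
ee_pos: [586.7, 265.5, 45.1]
tool_rot: [-0.365, -3.12, -0.0]
ft_force: [-2.5, 0.3, 4.0]
width: 43.3
gripper_force: 80.8
t 13.58 TCP in bay [-0.9 -0.2 20.1] F [-2.5 -0.2  4. ] w 43.3
rot err deg (tool axes) [-0.01  0.   -0.06]
```

```bash
python3 -m pendant '0.005 0 0 0 0 0 0;0.005 0 -0.01 0 -0.5 0 0;0.005 0 -0.01 0 -0.5 0 0;0.004 0 -0.01 0 -0.5 0 0;0.004 0 -0.01 0 -0.5 0 0;0.004 0 -0.01 0 -0.5 0 0;0.004 0 -0.01 0 -0.5 0 0;0 0 0 0 0 0 0;0 0 0 0 0 0 0'
python3 - <<'E'
from h import *
tellin(CH); print(state()["gripper_force"])
E
```

```text
time_s: 14.33
ee_pos: [580.6, 266.9, 56.5]
tool_rot: [0.34, 2.912, -0.036]
ft_force: [5.0, -1.7, -4.5]
width: 43.5
gripper_force: 82.3
t 14.33 TCP in bay [-7.1 -0.3 31.5] F [ 5.3 -0.4 -4.5] w 43.5
rot err deg (tool axes) [ -0.02 -12.09  -0.08]
82.26844668388367
```

```bash
python3 -m pendant '-0.018 0 0.003 0 0 0 0;-0.018 0 0.003 0 0 0 0;-0.018 0 0.003 0 0 0 0;-0.018 0 0.003 0 0 0 0;-0.01 0 -0.03 0 0 0 0;-0.02 0 -0.08 0 0 0 0;-0.02 0 -0.12 0 0 0 0;-0.03 0 -0.14 0 0 0 0;-0.02 0 -0.1 0 0 0 0;0 0 0 0 0 0 0;0 0 0 0 0 0 0'
python3 - <<'E'
from h import *
tellin(CH); 
R=target(0,12); r=R.apply([0,0,0])
# tip relative to TCP in pack frame (-57.1,0,-20.1)
def tcp(B,tipx,tipz,tilt=12,r=(57.1,20.1)):
    t=np.radians(tilt); return at(B,tipx+r[0]*np.cos(t)-r[1]*np.sin(t),0,tipz+r[0]*np.sin(t)+r[1]*np.cos(t))
plan(tcp(TE,-40,80),target(TE[1],12),17)
E
```

```text
time_s: 15.25
ee_pos: [594.3, 264.1, 154.4]
tool_rot: [0.341, 2.912, -0.033]
ft_force: [0.3, 0.1, -3.0]
width: 43.3
gripper_force: 82.5
t 15.25 TCP in bay [  6.8   0.2 129.4] F [ 0.3  0.2 -3. ] w 43.3
rot err deg (tool axes) [ -0.11 -12.06  -0.05]
t 15.25 tot shift [-0.553 -2.544  0.204] turn [-1.26  0.02 -6.06]
-0.033 -0.15 0.012 -0.07 0.0 -0.36 ;
-0.029 -0.15 0.011 -0.07 0.0 -0.36 ;
-0.025 -0.151 0.01 -0.07 0.0 -0.36 ;
-0.021 -0.152 0.01 -0.07 0.0 -0.36 ;
-0.018 -0.152 0.009 -0.07 0.0 -0.36 ;
-0.014 -0.153 0.008 -0.07 0.0 -0.36 ;
-0.01 -0.153 0.007 -0.07 0.0 -0.36 ;
-0.006 -0.153 0.006 -0.07 0.0 -0.36 ;
-0.002 -0.154 0.006 -0.07 0.0 -0.36 ;
0.002 -0.154 0.005 -0.07 0.0 -0.36 ;
0.005 -0.153 0.004 -0.07 0.0 -0.36 ;
0.009 -0.153 0.003 -0.07 0.0 -0.36 ;
0.013 -0.153 0.003 -0.07 0.0 -0.36 ;
0.017 -0.153 0.002 -0.07 0.0 -0.36 ;
0.021 -0.152 0.001 -0.07 0.0 -0.36 ;
0.024 -0.152 0.0 -0.07 0.0 -0.36 ;
0.028 -0.151 -0.001 -0.07 0.0 -0.36 ;
```

```bash
python3 -m pendant '-0.033 -0.15 0.012 -0.074 0 -0.36 0;-0.03 -0.15 0.011 -0.074 0 -0.36 0;-0.025 -0.15 0.01 -0.074 0 -0.36 0;-0.021 -0.152 0.01 -0.074 0 -0.36 0;-0.018 -0.152 0.01 -0.074 0 -0.36 0;-0.014 -0.153 0.008 -0.074 0 -0.36 0;-0.01 -0.153 0.007 -0.074 0 -0.36 0;-0.006 -0.153 0.006 -0.074 0 -0.36 0;-0.002 -0.154 0.006 -0.074 0 -0.36 0;0.002 -0.154 0.005 -0.074 0 -0.36 0;0.005 -0.153 0.004 -0.074 0 -0.36 0;0.01 -0.153 0.003 -0.074 0 -0.36 0;0.013 -0.153 0.003 -0.074 0 -0.36 0;0.017 -0.153 0.002 -0.074 0 -0.36 0;0.02 -0.152 0 -0.074 0 -0.36 0;0.024 -0.152 0 -0.074 0 -0.36 0;0.028 -0.15 0 -0.074 0 -0.36 0;0 0 0 0 0 0 0;0 0 0 0 0 0 0;0 0 0 0 0 0 0'
cat >> h.py <<'E'
def tip(B,r):
    "tip of tongue in bay frame, r=TCP from tip in pack frame; and residual to a tilt"
    s=state(); R=Ro.from_rotvec(s["tool_rot"]); p=s["ee_pos"]+R.apply([r[0],0,r[1]])-B[0]
    print("tip in bay",Ro.from_euler('z',-B[1]).apply(p).round(1)); tellin(B); print("grip",s["gripper_force"].round(1))
def mv(tilt,dx,dy,dz):
    t=np.radians(tilt); R=target(0,tilt); print("shares",(R.inv().apply([dx,dy,dz])/200).round(4))
E
python3 - <<'E'
from h import *
tip(TE,(57.1,20.1))
E
```

```text
time_s: 16.92
ee_pos: [590.3, -257.0, 134.8]
tool_rot: [-0.298, 2.921, 0.031]
ft_force: [-0.4, 1.4, -2.1]
width: 43.0
gripper_force: 82.6
tip in bay [-40.1   0.7  78.4]
t 16.92 TCP in bay [ 11.7   0.9 109.8] F [-0.1  1.4 -2.1] w 43.0
rot err deg (tool axes) [-1.000e-02 -1.183e+01 -2.300e-01]Traceback (most recent call last):
  File "<stdin>", line 2, in <module>
  File "h.py", line 34, in tip
    print("tip in bay",Ro.from_euler('z',-B[1]).apply(p).round(1)); tellin(B); print("grip",s["gripper_force"].round(1))
                                                                                            ^^^^^^^^^^^^^^^^^^^^^^^^
AttributeError: 'float' object has no attribute 'round'
```

```bash
sed -i 's/s\["gripper_force"\].round(1)/s["gripper_force"]/' h.py; python3 -m pendant '0.018 -0.002 0.06 0 0 0 0;0.018 -0.002 0.07 0 0 0 0;0.018 0 0.07 0 0 0 0;0.018 0 0.07 0 0 0 0;0.015 0 0.06 0 0 0 0;0.009 0 0.028 0 0 0 0;0 0 0 0 0 0 0;0 0 0 0 0 0 0;0 0 0 0 0 0 0'
python3 - <<'E'
from h import *
tip(TE,(57.1,20.1)); cv2.imwrite("pics/w3.png",snapshot("wrist")[:,:,::-1])
E
```

```text
time_s: 17.67
ee_pos: [588.5, -259.8, 63.2]
tool_rot: [-0.298, 2.917, 0.026]
ft_force: [-0.4, 0.2, -2.9]
width: 43.5
gripper_force: 82.6
tip in bay [-42.3  -1.8   6.7]
t 17.67 TCP in bay [ 9.4 -1.4 38.2] F [-0.4  0.3 -2.9] w 43.5
rot err deg (tool axes) [  0.18 -12.03  -0.28]
grip 82.62994408607483
```

View pics/w3.png

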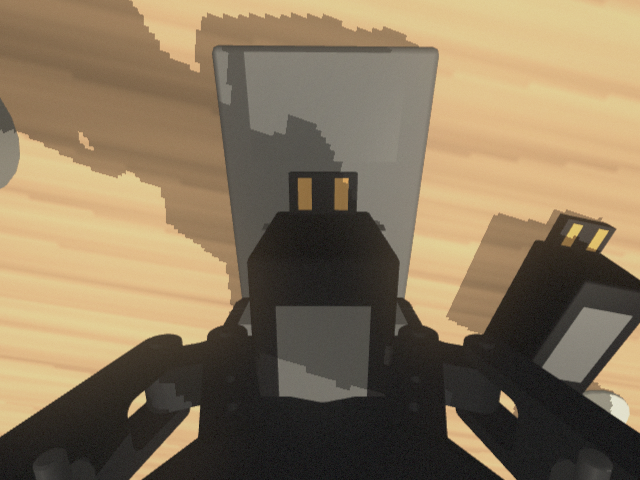

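```bash
python3 -m pendant '0.005 0.004 0.007 0 0 0 0;0.005 0.004 0.008 0 0 0 0;0.005 0 0.007 0 0 0.07 0;0 0 0 0 0 0 0;0 0 0 0 0 0 0;0 0 0 0 0 0 0'
python3 - <<'E'
from h import *
tip(TE,(57.1,20.1))
E
```

```text
time_s: 18.22
ee_pos: [585.5, -258.7, 57.6]
tool_rot: [-0.291, 2.919, 0.028]
ft_force: [-0.0, -0.1, -2.4]
width: 43.0
gripper_force: 82.6
tip in bay [-45.    0.2   1.1]
t 18.22 TCP in bay [ 6.7  0.2 32.6] F [-0.  -0.1 -2.4] w 43.0
rot err deg (tool axes) [  0.11 -11.97   0.02]
grip 82.6291573047638
```

```bash
python3 -m pendant '0.014 0 -0.003 0 0 0 0;0.014 0 -0.003 0 0 0 0;0.014 0 -0.003 0 0 0 0;0.015 0 -0.003 0 0 0 0;0.015 0 -0.003 0 0 0 0;0 0 0 0 0 0 0;0 0 0 0 0 0 0;0 0 0 0 0 0 0'
python3 - <<'E'
from h import *
tip(TE,(57.1,20.1))
E
```

```text
time_s: 18.88
ee_pos: [572.1, -261.3, 57.9]
tool_rot: [-0.291, 2.917, 0.027]
ft_force: [5.7, 1.1, -6.4]
width: 42.8
gripper_force: 82.1
tip in bay [-58.7   0.2   1.3]
t 18.88 TCP in bay [-7.   0.2 32.9] F [ 5.8 -0.1 -6.4] w 42.8
rot err deg (tool axes) [ 1.400e-01 -1.208e+01 -1.000e-02]
grip 82.13817358016968
```

```bash
python3 -m pendant '0.006 0 0 0 0 0 0;-0.0035 0 0.01 0 0.5 0 0;-0.0035 0 0.01 0 0.5 0 0;-0.0035 0 0.01 0 0.5 0 0;-0.0035 0 0.01 0 0.5 0 0;0 0 0 0 0 0 0;0 0 0 0 0 0 0'
python3 - <<'E'
from h import *
tip(TE,(57.1,20.1))
E
```

```text
time_s: 19.47
ee_pos: [575.9, -260.3, 50.4]
tool_rot: [-0.307, 3.054, 0.007]
ft_force: [5.1, 1.0, -1.2]
width: 43.3
gripper_force: 82.9
tip in bay [-58.5   0.4   1.2]
t 19.47 TCP in bay [-3.   0.5 25.4] F [ 5.2 -0.  -1.2] w 43.3
rot err deg (tool axes) [ 0.16 -4.13 -0.06]
grip 82.94280052185059
```

```bash
python3 -m pendant '0.005 0 0 0 0 0 0;-0.003 0 0.01 0 0.5 0 0;-0.003 0 0.01 0 0.5 0 0;0 0 0.005 0 0 0 0;0 0 0 0 0 0 0;0 0 0 0 0 0 0'
python3 - <<'E'
from h import *
tip(TE,(57.1,20.1))
E
```

```text
time_s: 19.97
ee_pos: [575.7, -260.5, 45.5]
tool_rot: [-0.311, 3.123, -0.003]
ft_force: [5.4, 1.6, -1.1]
width: 43.1
gripper_force: 83.2
tip in bay [-60.4   0.4   0.2]
t 19.97 TCP in bay [-3.3  0.4 20.5] F [ 5.6  0.5 -1.1] w 43.1
rot err deg (tool axes) [ 0.12 -0.14  0.01]
grip 83.20835709571838
```

```bash
python3 -m pendant '-0.006 0 0.003 0 0 0 0;-0.006 0 0.001 0 0 0 0;0 0 0 0 0 0 0;0 0 0 0 0 0 0.5;0 0 0 0 0 0 1;0 0 0 0 0 0 1;0 0 0 0 0 0 1;0 0 -0.05 0 0 0 1;0 0 -0.1 0 0 0 1;0 0 -0.15 0 0 0 1;0 0 -0.18 0 0 0 1;0.005 0 -0.18 0 0 0 1;0.01 0 -0.18 0 0 0 1;0.02 0 -0.12 0 0 0 1;0 0 0 0 0 0 1;0 0 0 0 0 0 1;0 0 0 0 0 0 1'
python3 - <<'E'
from h import *
tellin(TE);s=state(); np.save("te3.npy",s,allow_pickle=True); im=snapshot("wrist")[:,:,::-1]
C=cam("wrist",s); c=proj(C,at(TE,0,0,34)).astype(int); x,y=max(c[0]-130,0),max(c[1]-120,0); print(x,y,proj(C,at(TE,40,0,68)),proj(C,at(TE,40,22,68)))
cv2.imwrite("pics/z4.png",cv2.resize(np.clip(im[y:y+240,x:x+260]*1.8,0,255).astype(np.uint8),None,fx=2.5,fy=2.5,interpolation=cv2.INTER_CUBIC))
E
```

```text
time_s: 21.38
ee_pos: [569.1, -261.4, 235.7]
tool_rot: [0.311, -3.125, 0.002]
ft_force: [0.0, -0.6, -0.6]
width: 85.5
gripper_force: 0.0
t 21.38 TCP in bay [-10.    0.8 210.7] F [-0.1 -0.6 -0.6] w 85.5
rot err deg (tool axes) [0.08 0.09 0.04]
191 113 [321.08279974 286.80280085] [345.97597197 286.79352007]
```

View pics/z4.png

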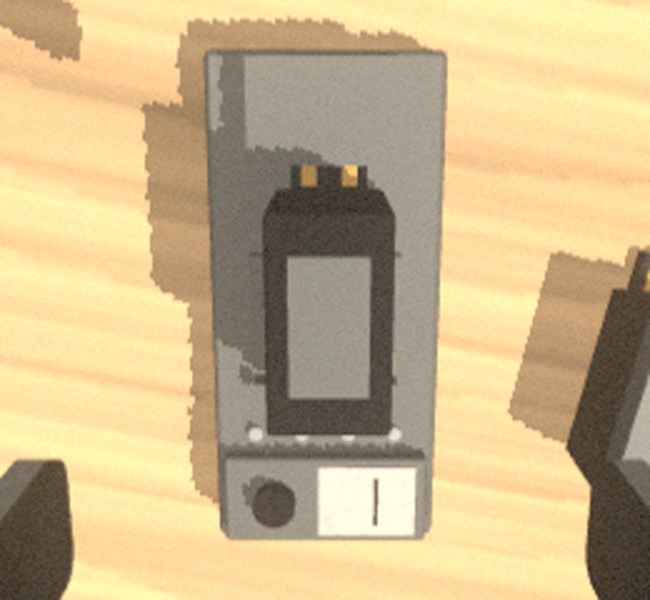

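```bash
python3 - <<'E'
from h import *
plan(np.array([599.6,-112.8,90]),target(np.radians(-.3)),7)
E
```

```text
t 21.43 tot shift [-0.299  0.697  0.723] turn [-0.01 -0.04  2.92]
-0.043 0.1 0.103 -0.0 -0.01 0.42 ;
-0.04 0.101 0.103 -0.0 -0.01 0.42 ;
-0.037 0.102 0.103 -0.0 -0.01 0.42 ;
-0.034 0.103 0.103 -0.0 -0.01 0.42 ;
-0.031 0.104 0.103 -0.0 -0.01 0.42 ;
-0.028 0.105 0.103 -0.0 -0.01 0.42 ;
-0.025 0.105 0.103 -0.0 -0.01 0.42 ;
```

```bash
python3 -m pendant '-0.043 0.1 0.05 0 0 0.42 1;-0.04 0.1 0.1 0 0 0.42 1;-0.037 0.102 0.1 0 0 0.42 1;-0.034 0.103 0.1 0 0 0.42 1;-0.03 0.104 0.12 0 0 0.42 1;-0.028 0.105 0.12 0 0 0.42 1;-0.025 0.105 0.13 0 0 0.42 1;0 0 0 0 0 0 1;0 0 0 0 0 0 1;0 0 0 0 0 0 1;0 0 0 0 0 0 1'
python3 - <<'E'
from h import *
W=(np.array([599.6,-112.8,0]),np.radians(-.3)); tellin(W)
E
```

```text
time_s: 22.35
ee_pos: [601.1, -115.0, 92.2]
tool_rot: [0.013, 3.141, -0.005]
ft_force: [0.2, 0.7, 0.7]
width: 85.5
gripper_force: 0.0
t 22.35 TCP in bay [ 1.5 -2.2 92.2] F [0.2 0.7 0.7] w 85.5
rot err deg (tool axes) [ 0.17 -0.02  0.18]
```

```bash
python3 -m pendant '0.006 0.006 0.1 0 0 0 1;0 0 0.12 0 0 0 1;0 0 0.1 0 0 0 1;0 0 0.06 0 0 0 1;0 0 0.03 0 0 0 1;0 0 0.004 0 0 0 1;0 0 0 0 0 0 1;0 0 0 0 0 0 1;0 0 0 0 0 0 1'
python3 - <<'E'
from h import *
W=(np.array([599.6,-112.8,0]),np.radians(-.3)); tellin(W)
E
```

```text
time_s: 23.1
ee_pos: [600.8, -112.5, 10.1]
tool_rot: [0.011, 3.14, -0.003]
ft_force: [0.2, -0.9, -0.4]
width: 85.5
gripper_force: 0.0
t 23.1 TCP in bay [ 1.2  0.3 10.1] F [ 0.2 -0.9 -0.4] w 85.5
rot err deg (tool axes) [ 0.13 -0.11  0.09]
```

```bash
python3 -m pendant '0 0 0 0 0 0 0;0 0 0 0 0 0 0;0 0 0 0 0 0 0;0 0 0 0 0 0 0;0 0 0 0 0 0 0;0 0 0 0 0 0 0;0 0 0 0 0 0 0' 80
python3 - <<'E'
from h import *
W=(np.array([599.6,-112.8,0]),np.radians(-.3)); tellin(W)
E
python3 -m pendant '0 0 -0.04 0 0 0 0;0 0 -0.12 0 0 0 0;0 0 -0.15 0 0 0 0;0 0 -0.15 0 0 0 0;0 0 -0.1 0 -0.5 0 0;0 0 -0.05 0 -0.5 0 0;0 0 0 0 -0.5 0 0;0 0 0 0 -0.5 0 0;0 0 0 0 -0.5 0 0;0 0 0 0 -0.5 0 0;0 0 0 0 0 0 0'
python3 - <<'E'
from h import *
def tcp(B,tipx,tipz,tilt=12,r=(58.6,10.1)):
    t=np.radians(tilt); return at(B,tipx+r[0]*np.cos(t)-r[1]*np.sin(t),0,tipz+r[0]*np.sin(t)+r[1]*np.cos(t))
plan(tcp(CH,-40,80),target(CH[1],12),12)
E
```

```text
time_s: 23.68
ee_pos: [600.2, -112.3, 9.4]
tool_rot: [0.011, 3.141, -0.003]
ft_force: [-0.8, -0.1, 5.5]
width: 42.8
gripper_force: 82.2
t 23.68 TCP in bay [0.6 0.5 9.4] F [-0.8 -0.1  5.5] w 42.8
rot err deg (tool axes) [ 0.12 -0.03  0.09]
time_s: 24.6
ee_pos: [597.0, -112.1, 130.1]
tool_rot: [0.01, 2.935, -0.003]
ft_force: [-0.2, 0.4, -3.9]
width: 43.1
gripper_force: 81.8
t 24.6 tot shift [-0.011  1.87   0.015] turn [ 0.65 -0.04  3.18]
-0.001 0.156 0.001 0.05 -0.0 0.27 ;
0.002 0.156 0.001 0.05 -0.0 0.27 ;
0.005 0.156 0.0 0.05 -0.0 0.27 ;
0.008 0.156 -0.001 0.05 -0.0 0.27 ;
0.011 0.156 -0.001 0.05 -0.0 0.27 ;
0.014 0.155 -0.002 0.05 -0.0 0.27 ;
0.016 0.155 -0.002 0.05 -0.0 0.27 ;
0.019 0.155 -0.003 0.05 -0.0 0.27 ;
0.022 0.154 -0.003 0.05 -0.0 0.27 ;
0.025 0.154 -0.004 0.05 -0.0 0.27 ;
0.028 0.153 -0.005 0.05 -0.0 0.27 ;
0.031 0.153 -0.005 0.05 -0.0 0.27 ;
```

```bash
python3 -m pendant '0 0.156 0 0.054 0 0.265 0;0.002 0.156 0 0.054 0 0.265 0;0.005 0.156 0 0.054 0 0.265 0;0.008 0.156 0 0.054 0 0.265 0;0.01 0.156 0 0.054 0 0.265 0;0.014 0.155 -0.002 0.054 0 0.265 0;0.016 0.155 -0.002 0.054 0 0.265 0;0.02 0.155 -0.003 0.054 0 0.265 0;0.022 0.154 -0.003 0.054 0 0.265 0;0.025 0.154 -0.004 0.054 0 0.265 0;0.028 0.153 -0.005 0.054 0 0.265 0;0.03 0.153 -0.005 0.054 0 0.265 0;0 0 0 0 0 0 0;0 0 0 0 0 0 0;0 0 0 0 0 0 0;0 0 0 0 0 0 0'
python3 - <<'E'
from h import *
tip(CH,(58,9.4)); s=state(); np.save("ch2.npy",s,allow_pickle=True); cv2.imwrite("pics/ch2.png",snapshot("wrist")[:,:,::-1])
E
```

```text
time_s: 25.93
ee_pos: [604.6, 260.4, 127.6]
tool_rot: [0.344, 2.914, -0.039]
ft_force: [-0.2, -0.3, -2.7]
width: 42.7
gripper_force: 82.4
tip in bay [-37.1  -1.   81.3]
t 25.93 TCP in bay [ 17.7  -1.  102.6] F [-0.1 -0.4 -2.7] w 42.7
rot err deg (tool axes) [  0.11 -11.97   0.07]
grip 82.4288535118103
```

View pics/ch2.png

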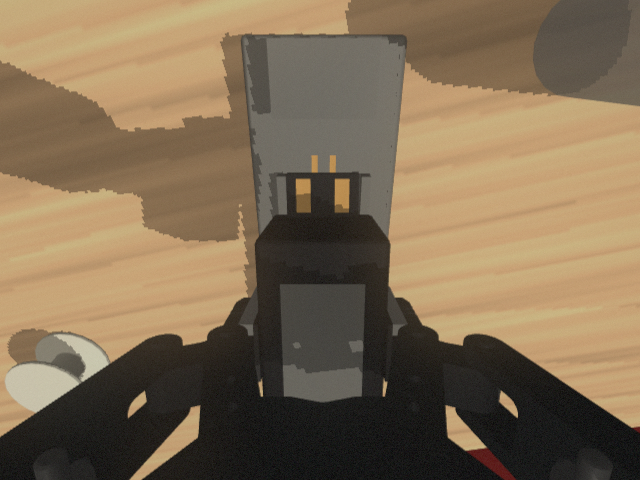

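```bash
python3 - <<'E'
from h import *
s=np.load("ch2.npy",allow_pickle=True).item(); C=cam("wrist",s)
for u in [(314.5,155),(333,155),(244,37),(406,38)]: print(Ro.from_euler('z',-CH[1]).apply(cast(C,u,25)-CH[0]).round(1))
mv(12,-6.9,1,-76.3)
E
```

```text
[-25.6  -5.9   0. ]
[-25.6   6.2   0. ]
[-92.1 -45.1   0. ]
[-91.5  46.8   0. ]
shares [0.1131 0.005  0.366 ]
```

Charger estimate holds to within 0.6 mm. Descend with the tongue ahead of the slot mouth.

```bash
python3 -m pendant '0.02 0.003 0.06 0 0 0 0;0.02 0.002 0.08 0 0 0 0;0.02 0 0.08 0 0 0 0;0.02 0 0.07 0 0 0 0;0.018 0 0.05 0 0 0 0;0.01 0 0.014 0 0 0 0;0 0 0 0 0 0 0;0 0 0 0 0 0 0;0 0 0 0 0 0 0'
python3 - <<'E'
from h import *
tip(CH,(58,9.4))
E
```

```text
time_s: 26.73
ee_pos: [599.3, 264.9, 55.0]
tool_rot: [0.342, 2.912, -0.034]
ft_force: [0.8, 0.4, -2.9]
width: 43.5
gripper_force: 82.4
tip in bay [-43.2   2.2   8.6]
t 26.73 TCP in bay [11.6  2.2 30. ] F [ 0.6  0.6 -2.9] w 43.5
rot err deg (tool axes) [-7.000e-02 -1.208e+01 -1.000e-02]
grip 82.39169239997864
```

```bash
python3 -m pendant '0.006 -0.005 0.011 0 0 0 0;0.006 -0.004 0.011 0 0 0 0;0.006 0 0.011 0 0 0 0;0 0 0 0 0 0 0;0 0 0 0 0 0 0;0 0 0 0 0 0 0'
python3 - <<'E'
from h import *
tip(CH,(58,9.4))
E
```

```text
time_s: 27.23
ee_pos: [596.0, 263.6, 46.8]
tool_rot: [0.341, 2.913, -0.036]
ft_force: [-0.2, -0.1, -2.7]
width: 42.7
gripper_force: 82.4
tip in bay [-46.1   0.    0.6]
t 27.23 TCP in bay [ 8.6  0.1 21.8] F [-0.2 -0.1 -2.7] w 42.7
rot err deg (tool axes) [-1.0e-02 -1.2e+01 -4.0e-02]
grip 82.3918354511261
```

```bash
python3 -m pendant '0.014 0 -0.005 0 0 0 0;0.014 0 -0.003 0 0 0 0;0.014 0 -0.003 0 0 0 0;0.015 0 -0.003 0 0 0 0;0.014 0 -0.003 0 0 0 0;0 0 0 0 0 0 0;0 0 0 0 0 0 0;0 0 0 0 0 0 0'
python3 - <<'E'
from h import *
tip(CH,(58,9.4))
E
```

```text
time_s: 27.9
ee_pos: [582.9, 266.6, 47.6]
tool_rot: [0.342, 2.911, -0.035]
ft_force: [4.6, -1.3, -4.8]
width: 43.3
gripper_force: 82.2
tip in bay [-59.6   0.    1.2]
t 27.9 TCP in bay [-4.8  0.  22.6] F [ 4.8 -0.2 -4.8] w 43.3
rot err deg (tool axes) [-4.000e-02 -1.211e+01 -1.000e-02]
grip 82.24169611930847
```

```bash
python3 -m pendant '0.004 0 0 0 0 0 0;-0.0015 0 0.01 0 0.5 0 0;-0.0015 0 0.01 0 0.5 0 0;-0.0015 0 0.01 0 0.5 0 0;-0.001 0 0.01 0 0.5 0 0;0 0 0 0 0 0 0;0 0 0 0 0 0 0'
python3 - <<'E'
from h import *
tip(CH,(58,9.4))
E
```

```text
time_s: 28.48
ee_pos: [585.4, 265.9, 39.8]
tool_rot: [0.36, 3.048, -0.011]
ft_force: [3.9, -1.0, -1.9]
width: 43.0
gripper_force: 82.3
tip in bay [-59.4  -0.1   1.2]
t 28.48 TCP in bay [-2.3 -0.2 14.8] F [ 4.  -0.1 -1.9] w 43.0
rot err deg (tool axes) [-0.07 -4.14  0.06]
grip 82.30018973350525
```

```bash
python3 -m pendant '0.003 0 0 0 0 0 0;-0.0015 0 0.01 0 0.5 0 0;-0.0015 0 0.01 0 0.5 0 0;0 0 0.005 0 0 0 0;0 0 0 0 0 0 0;0 0 0 0 0 0 0'
python3 - <<'E'
from h import *
tip(CH,(58,9.4))
E
```

```text
time_s: 28.98
ee_pos: [584.5, 266.0, 34.7]
tool_rot: [0.366, 3.118, -0.0]
ft_force: [5.9, -0.8, -1.7]
width: 43.3
gripper_force: 82.6
tip in bay [-61.1  -0.2   0.1]
t 28.98 TCP in bay [-3.1 -0.2  9.7] F [ 5.9  0.6 -1.7] w 43.3
rot err deg (tool axes) [-0.01 -0.12 -0.02]
grip 82.59239315986633
```

Level and behind the lip; ease forward, release and look.

```bash
python3 -m pendant '-0.007 0 0.003 0 0 0 0;-0.007 0 0.001 0 0 0 0;0 0 0 0 0 0 0;0 0 0 0 0 0 0.5;0 0 0 0 0 0 1;0 0 0 0 0 0 1;0 0 0 0 0 0 1;0 0 -0.05 0 0 0 1;0 0 -0.1 0 0 0 1;0 0 -0.15 0 0 0 1;0 0 -0.18 0 0 0 1;0.005 0 -0.18 0 0 0 1;0.01 0 -0.18 0 0 0 1;0.02 0 -0.16 0 0 0 1;0 0 0 0 0 0 1;0 0 0 0 0 0 1;0 0 0 0 0 0 1'
python3 - <<'E'
from h import *
tellin(CH);s=state(); im=snapshot("wrist")[:,:,::-1]; sc=snapshot("scene")[:,:,::-1]
C=cam("wrist",s); c=proj(C,at(CH,0,0,34)).astype(int); x,y=max(c[0]-80,0),max(c[1]-110,0)
f=lambda p:((proj(C,at(CH,*p))-[x,y])*2.6).round(0); print("expect front",f((40,-22,46)),f((40,22,46)))
a=im[y:y+220,x:x+160]; b=sc[250:470,200:340]
cv2.imwrite("pics/z5.png",cv2.resize(np.clip(np.hstack([a,b])*1.6,0,255).astype(np.uint8),None,fx=2.6,fy=2.6,interpolation=cv2.INTER_CUBIC))
E
```

```text
time_s: 30.4
ee_pos: [578.8, 267.4, 233.3]
tool_rot: [-0.365, -3.12, 0.0]
ft_force: [-0.4, 0.1, -0.9]
width: 85.5
gripper_force: 0.0
t 30.4 TCP in bay [-9.000e+00 -2.000e-01  2.083e+02] F [-0.5 -0.  -0.9] w 85.5
rot err deg (tool axes) [ 0.02  0.04 -0.05]
expect front [148. 403.] [270. 403.]
```

View pics/z5.png

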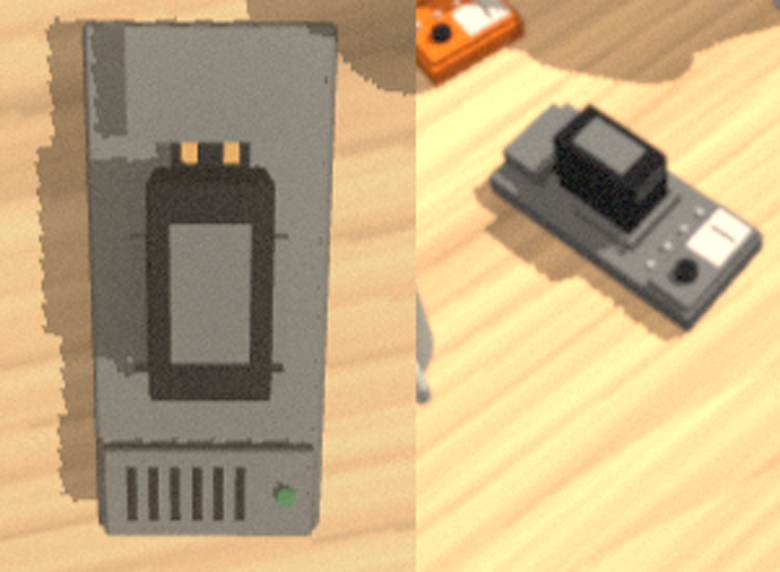

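The low pack's front edge is at (150–271, 400), against an expected (148–270, 403). The tall pack lies flat behind the tester's lip. Both are home, so I'm handing in.

```bash
python3 -c "
from cell import *
print(finish_job())"
```

```text
the job is handed in; nothing more can be done
None
```

The packs are swapped and the job was handed in at about 30 s of the 72 s: the last pictures show the tall pack flat in the tester and the low one flat in the charger, each about 1–2 mm or less from its expected place, but no verdict was returned.

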